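Show a painting panel from the drying rack

TASK

Take the tall, narrow painting panel by its top edge and draw it straight up out of the drying rack until fully clear. Then, in the air, tip it back to a slope of about 45 degrees, top edge level and uppermost, so that its plain white front looks slantingly up and its wood-framed back down. Finish while still holding it there in the gripper, at rest, its lowest edge some 20 cm above the table and touching nothing else; leave the other panels, tape, cup and tin as they are.

Things in the scene. Friction and masses are not known exactly. Their poses are not given: they have to be found in the camera images.
- panel_tall: tall panel: 90 mm wide, 170 tall, 18 thick, 90-180 g. White front sheet on a wood frame; top 18 mm is solid through the full thickness, below it the back is recessed. Origin: centre of underside; +z up the panel, +x out of the white front, y along its width. Stands upright in one of the rack's slots, underside 15 mm and top 185 mm above the table. Grip across its thickness
- panel_tall_top (a point): centre of the tall panel's top face, 170 mm above its origin along its z
- panel_square: bystander: panel of the same make, 120 mm wide, 120 mm tall, 18 mm thick, standing in another slot (top edge 135 mm above the table); origin centre of underside, +x out of its front. Leave it
- panel_wide: bystander: panel of the same make, 140 mm wide, 100 mm tall, 18 mm thick, standing in another slot (top edge 115 mm above the table); origin centre of underside, +x out of its front. Leave it
- rack: wooden drying rack, fixed: base 130 mm (x) by 200 mm (y), 15 mm thick; three slots at y = -72, 0, +72 mm, each 21 mm wide between walls 120 mm long (x), 6 mm thick, reaching 60 mm above the table. Origin: centre of the underside, on the table. The panels stand with their widths along the rack's x and white fronts towards its +y. Place and yaw vary
- tape: bystander: loose roll of blue tape lying flat, 100 mm across, 24 mm high, beside the rack on its -y side; origin centre of underside
- cup: bystander: loose red cup, 84 mm across the rim, 110 mm high, beside the rack on its +y side; origin centre of underside
- tin: bystander: loose open round steel tin, 90 mm across, 75 mm high, on the rack's +x side; origin centre of underside
Mind the look-alikes: they are no part of the job. What is shaped like the rack but red or yellow is not meant.

How it is judged:
By the outcome, as a careful person would: the job done as asked, in the order asked, and still so for the second after the job is handed in, while the arm keeps its last pose, push and grip.
It also fails if it takes over 29 s, if anything falls off the work surface, if the arm or the gripper's body presses on something with over 40 N, if the wrist force passes 120 N, or if a joint passes its speed limit or range.

ROBOT

A 6-joint arm with a two-finger parallel gripper is mounted at the origin on the work surface. World frame = base frame: x ahead of the robot, y to its left, z up, the work surface at z = 0. Lengths are in m, angles in rad, forces in N, time in s.
With the tool pointing down it reaches from about 0.25 to 0.775 m from the base axis. Payload 8.9 kg.
Tool frame: the origin (TCP) lies between the finger pads; the fingertips stand 11 mm ahead of it and the grasp point (between the pads) lies 8 mm behind it; z points along the fingers, y is the line along which they close (so a half turn about z gives the same grasp; the last joint's range is limited). The gripper opens to 85 mm and grips with 20 to 120 N. Pads are 22 mm wide; open, the fingers measure 114 mm over their backs; the gripper's body (76 mm by 85 mm) begins 54 mm behind the grasp point. The pads swing forward as they close: fully open they stand 13 mm farther back than shut.
Start: joints at [1.111, 0.291, -0.153, 1.127, 0, 1.431], TCP at [0.166, 0.498, 0.242] pointing down, gripper open.
Joint ranges: [-2.52, 2.52], [-0.91, 1.74], [-1.3, 1.37], [-1.96, 2.02], [-1.52, 1.47], [-3.14, 3.14]. Speed limits (rad/s): [2.22, 2.22, 2.79, 3.14, 3.14, 3.14].

INTERFACE

Orientations are given as [roll, pitch, yaw] about the fixed x, y, z axes, in that order (R = Rz(yaw) Ry(pitch) Rx(roll)).
In Python, from cell import ctrl gives the robot as it stands.
- The arm moves only by the tool play_rows, never from a script. Its argument "rows" is a list of rows, each a list of 2 entries, a list of its own where there are three numbers: the shift along the tool's x, y, z in cm, then the turn, a rotation vector about the tool's x, y, z in degrees. A call has 1 to 12 rows; each row shifts and turns the commanded pose from where the row before left it, along the tool's axes as they then stand; what a row does not reach is not made up. A row lasts 1/12 s, in which the tool goes at most 41.7 mm and 7.16 degrees, less where a joint would pass 70% of its speed; a pose out of reach is approached as far as the arm can. A call is refused whole if a number of a shift passes 4.17 or a number of a turn 7.16, either way. A call with a gripper value outside its range is refused whole. "claw" is the finger opening in cm, from 0 to 8.54, set as the call begins (left out, the last holds). The fingers move at their own pace and stop on an object; "newtons" is the grip in N (left out, the last holds). Time passes only in rows, so rows that do not move let the fingers close. It gives the time, the measured TCP pose, the force and the opening at its end, in the units of the state.
- ctrl.get_obs(): the state, without advancing time (a new reading comes with each control period).
- ctrl.camera(name): name is "scene" or "top"; returns (picture, depth): 420x560x3 uint8, red, green, blue; 420x560 float32, m along the optical axis (not along the pixel's ray), 0 where there is no reading.
- ctrl.camera_model(name): a dict with "K" (3x3 intrinsics, pixels), "k1" (the pictures are not rectified: a ray, as slopes to the right and down, at radius r is drawn at 1 + k1 r^2 times it, then the intrinsics apply), "T" (4x4, takes a point from camera to world coordinates). Camera axes: x right, y down, z forward; pixel columns grow to the right and rows downward; lengths in m; the calibration is good to about 2 mm. A picture is of the moment at which its call begins. camera_model takes no time and is no camera call.
- ctrl.close_job(): hands the job in, once; it reports no verdict.
The state is a dict: "clock": time; "joint_pos": joint angles; "joint_vel": joint speeds; "joint_torque": joint torques, N m; "position": TCP position; "ee_rot": TCP orientation; "contact_force": force on the tool from outside, world axes, zero at the start; "ft_torque": the same for the moment, N m; "gripper_width": opening from 0.0 (shut) to 1.0 (fully open).
Only numpy, scipy, OpenCV 4.12 (cv2) and the standard library are available. Lean on these libraries where they do the work, as an engineer would, in place of code of your own. Each camera call takes 0.05 s, during which the arm holds its last target. There are 200 camera calls.

## Working session

There is one attempt and no reset: what is moved stays moved. The work goes in short steps, Python scripts to look and compute and a tool call to move; the robot and the scene stay as the last step left them, time stands still between calls to the robot, and variables do not carry over. Pictures are saved under pics/ and viewed, on a budget of 10 in all, crops included, one or two more only if the job needs it, and the job is handed in when it is done.

Besides the shell and the picture viewer there is one more tool, called after "Emit:" by a JSON object that holds its "api" and its "payload", one argument or row to a line. play_rows: Moves the arm, as the interface text tells. Its arguments: {"type":"object","properties":{"rows":{"type":"array","items":{"type":"array"}},"claw":{"type":"number"},"newtons":{"type":"number"}},"required":["rows"]}

```bash
mkdir -p pics; ls
cat > h.py <<'E'
import numpy as np, cv2
from cell import ctrl
def snap(n,tag):
    im,d=ctrl.camera(n); np.savez(f'{tag}.npz',im=im,d=d); cv2.imwrite(f'pics/{tag}.png',im[:,:,::-1]); return im,d
def undist(n,uv):
    m=ctrl.camera_model(n);K=np.array(m['K']);k=m['k1']
    return cv2.undistortPoints(np.array(uv,float).reshape(-1,1,2),K,np.array([k,0,0,0.])).reshape(-1,2)
def pt(n,uv,d):
    s=undist(n,uv);T=np.array(ctrl.camera_model(n)['T'])
    z=np.array([d[int(round(v)),int(round(u))] for u,v in uv])
    P=np.c_[s*z[:,None],z]; return P@T[:3,:3].T+T[:3,3]
def ray(n,uv):
    s=undist(n,uv);T=np.array(ctrl.camera_model(n)['T'])
    return T[:3,3],np.c_[s,np.ones(len(s))]@T[:3,:3].T
def atz(n,uv,z):
    o,r=ray(n,uv); return o+r*((z-o[2])/r[:,2])[:,None]
E
python3 - <<'E'
from h import *
for n in('scene','top'):
    snap(n,n+'0'); m=ctrl.camera_model(n); print(n,np.round(m['K'],1).tolist(),m['k1'],np.round(m['T'],3).tolist())
print(ctrl.get_obs())
E
```

```text
pics
scene [[518.1, 0.0, 280.4], [0.0, 518.1, 206.5], [0.0, 0.0, 1.0]] 0.027901728656313605 [[0.68, 0.45, -0.578, 1.168], [0.733, -0.442, 0.517, -0.575], [-0.023, -0.776, -0.631, 0.861], [0.0, 0.0, 0.0, 1.0]]
top [[380.0, 0.0, 276.6], [0.0, 380.0, 207.6], [0.0, 0.0, 1.0]] -0.04496859797444819 [[0.004, -0.997, 0.075, 0.417], [-0.999, -0.006, -0.035, 0.058], [0.035, -0.075, -0.997, 0.927], [0.0, 0.0, 0.0, 1.0]]
{'clock': 0.1, 'joint_pos': array([ 1.11068907e+00,  2.91200793e-01, -1.54004950e-01,  1.12672431e+00,
       -3.41076594e-06,  1.43149396e+00]), 'joint_vel': array([-0.00027998, -0.00049573,  0.00246719, -0.00120295,  0.00039848,
       -0.00227281]), 'joint_torque': array([ 2.43260358e-03, -5.37975276e+01,  3.31920183e+01,  9.20222170e-03,
       -1.53407750e-04,  1.05601970e-05]), 'position': array([0.16538321, 0.49788531, 0.24181889]), 'ee_rot': array([-3.14046944e+00, -1.54042510e-04,  2.82078767e+00]), 'contact_force': array([ 0.08936269, -0.86784147, -0.98522737]), 'ft_torque': array([-0.00083818, -0.01224284,  0.01894306]), 'gripper_width': 1.0020100370703828}
```

View pics/scene0.png

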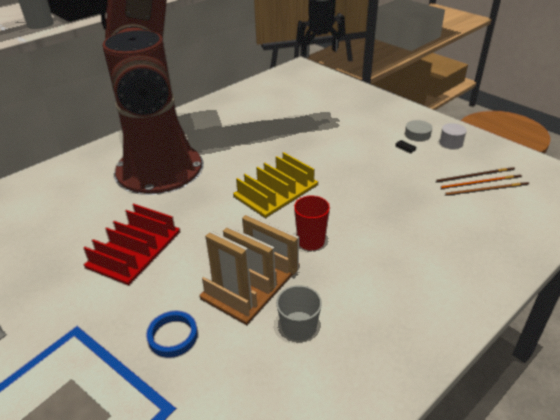

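View pics/top0.png

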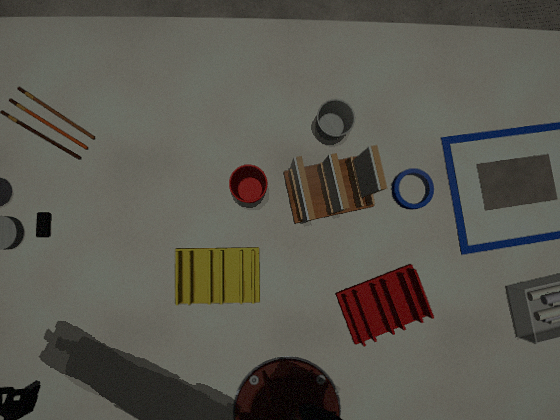

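Run:
```python
from h import *
a=np.load('top0.npz')['im'][130:230,275:405,::-1]; b=np.load('scene0.npz')['im'][205:325,190:310,::-1]
a=cv2.resize(cv2.convertScaleAbs(a,alpha=1.6),None,fx=6,fy=6,interpolation=3);b=cv2.resize(b,None,fx=5,fy=5,interpolation=3)
cv2.imwrite('pics/ca.png',a);cv2.imwrite('pics/cb.png',b)
d=np.load('top0.npz')['d']; vv,uu=np.mgrid[135:230,270:405]; uv=np.c_[uu.ravel(),vv.ravel()]
P=pt('top',uv,d)
for lo,hi in((.165,.2),(.12,.15),(.1,.12)):
    m=(P[:,2]>lo)&(P[:,2]<hi)
    print(lo,m.sum(),P[m].mean(0).round(3) if m.any() else '')
m=(P[:,2]>.178)&(P[:,2]<.195)
if m.sum()>3:
    q=P[m,:2].astype(np.float32);print(cv2.minAreaRect(q), np.percentile(P[m],[1,50,99],axis=0).round(3))
```

```text
0.165 542 [ 0.555 -0.168  0.182]
0.12 744 [ 0.538 -0.115  0.134]
0.1 809 [ 0.527 -0.056  0.113]
((0.5557434558868408, -0.16951429843902588), (0.09023648500442505, 0.01952552981674671), 12.031532287597656) [[ 0.512 -0.185  0.179]
 [ 0.555 -0.169  0.185]
 [ 0.6   -0.153  0.188]]
```

View pics/ca.png

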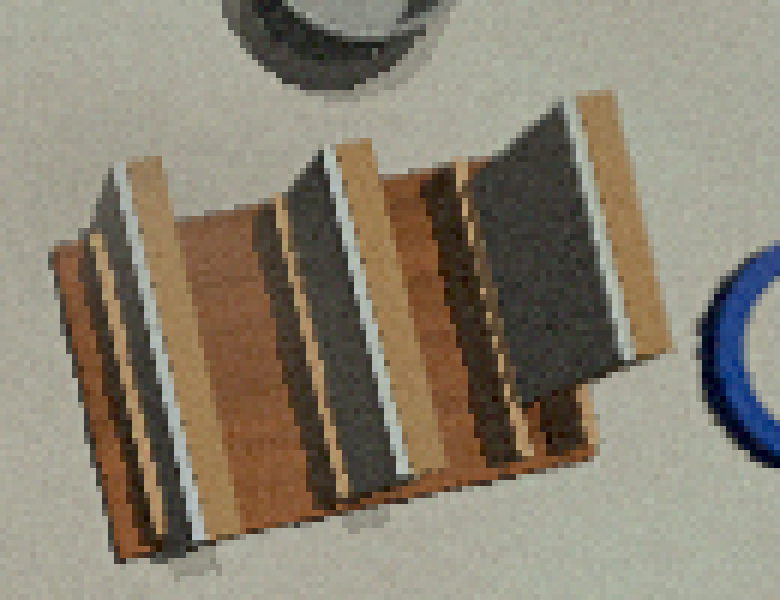

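View pics/cb.png

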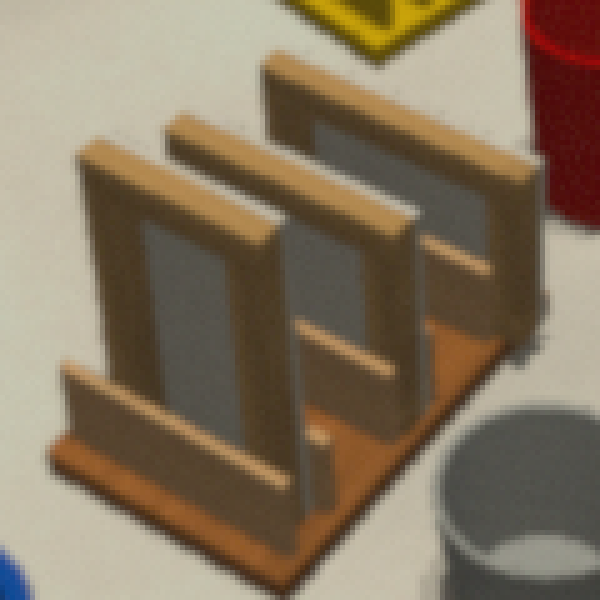

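```bash
cat >> h.py <<'E'
def tri(n1,a,n2,b):
    o,r=ray(n1,a);p,s=ray(n2,b);out=[]
    for i in range(len(r)):
        t=np.linalg.lstsq(np.c_[r[i],-s[i]],p-o,rcond=None)[0]
        x=o+t[0]*r[i];y=p+t[1]*s[i]; out.append(np.r_[(x+y)/2,np.linalg.norm(x-y)])
    return np.array(out)
E
python3 - <<'E'
from h import *
f=lambda c,s,o:[((x+.5)/s-.5+o[0],(y+.5)/s-.5+o[1]) for x,y in c]
t=f([(566,98),(618,90),(672,350),(630,360)],6,(275,130))
s=f([(287,216),(270,243),(80,157),(97,141)],5,(190,205))
P=tri('top',t,'scene',s);print(P.round(4));c=P[:,:3].mean(0);print('c',c)
e=(P[0]+P[1]-P[2]-P[3])[:2];print('yaw',np.degrees(np.arctan2(e[1],e[0])),np.linalg.norm(e)/2)
# rack walls: wall on +y of tall slot, top at z=.06, in top view crop
w=atz('top',f([(462,163),(527,455)],6,(275,130)),.06);print(w)
# other panels' top faces
q=atz('top',f([(333,148),(375,142),(437,466),(400,478)],6,(275,130)),.135);print('sq',q.round(3))
q=atz('top',f([(115,163),(160,157),(235,533),(195,543)],6,(275,130)),.115);print('wide',q.round(3))
ob=ctrl.get_obs();print(ob['position'],ob['ee_rot'],c-ob['position'])
# scene depth check
d=np.load('scene0.npz')['d'];print(pt('scene',[(225,242.)],d))
E
```

```text
[[ 5.970e-01 -1.519e-01  1.882e-01  3.000e-04]
 [ 6.017e-01 -1.675e-01  1.880e-01  5.000e-03]
 [ 5.132e-01 -1.867e-01  1.857e-01  1.000e-04]
 [ 5.092e-01 -1.742e-01  1.835e-01  2.500e-03]]
c [ 0.55527523 -0.1700899   0.18635646]
yaw 13.284799915563383 0.0905729044523508
[[ 0.60201092 -0.14674477  0.06      ]
 [ 0.48821093 -0.17069483  0.06      ]]
sq [[ 0.591 -0.083  0.135]
 [ 0.593 -0.098  0.135]
 [ 0.478 -0.119  0.135]
 [ 0.474 -0.106  0.135]]
wide [[ 0.589 -0.007  0.115]
 [ 0.591 -0.023  0.115]
 [ 0.455 -0.05   0.115]
 [ 0.451 -0.036  0.115]]
[0.16538321 0.49788531 0.24181889] [-3.14046944e+00 -1.54042510e-04  2.82078767e+00] [ 0.38989203 -0.66797521 -0.05546244]
[[ 0.55579138 -0.17205179  0.18869436]]
```

Emit:
{"api": "play_rows", "payload": {
  "rows": [
    [[0,0,0],[0,0,-6.08]],
    [[0,0,0],[0,0,-6.08]],
    [[0,0,0],[0,0,-6.08]],
    [[0,0,0],[0,0,-6.08]],
    [[0,0,0],[0,0,-6.08]],
    [[-1.1,-3.34,0],[0,0,0]],
    [[-1.1,-3.34,0],[0,0,0]],
    [[-1.1,-3.34,0],[0,0,0]],
    [[-1.1,-3.34,0],[0,0,0]],
    [[-1.1,-3.34,0],[0,0,0]],
    [[-1.1,-3.34,0],[0,0,0]],
    [[-1.1,-3.34,0],[0,0,0]]
  ],
  "claw": 8.54
}}

```text
clock: 1.1
position: [0.2898, 0.284, 0.2422]
ee_rot: [-3.142, -0.0, -2.931]
contact_force: [0.7, 1.3, -0.3]
gripper_width: 0.999
```

Emit:
{"api": "play_rows", "payload": {
  "rows": [
    [[-1.1,-3.34,0],[0,0,0]],
    [[-1.1,-3.34,0],[0,0,0]],
    [[-1.1,-3.34,0],[0,0,0]],
    [[-1.1,-3.34,0],[0,0,0]],
    [[-1.1,-3.34,0],[0,0,0]],
    [[-1.1,-3.34,0],[0,0,0]],
    [[-1.1,-3.34,0],[0,0,0]],
    [[-1.1,-3.34,0],[0,0,0]],
    [[-1.1,-3.34,0],[0,0,0]],
    [[-1.1,-3.34,0],[0,0,0]],
    [[-1.1,-3.34,0],[0,0,0]],
    [[-1.1,-3.34,0],[0,0,0]]
  ]
}}

```text
clock: 2.1
position: [0.5025, -0.0807, 0.242]
ee_rot: [3.141, -0.0, -2.932]
contact_force: [-0.1, -0.4, -0.6]
gripper_width: 1.002
```

Emit:
{"api": "play_rows", "payload": {
  "rows": [
    [[-1.1,-3.3,0],[0,0,0]],
    [[-1.1,-3.3,0],[0,0,0]],
    [[-1.1,-3.3,0],[0,0,0]],
    [[0,0,0],[0,0,0]],
    [[0,0,0],[0,0,0]],
    [[0,0,0],[0,0,0]]
  ]
}}

```text
clock: 2.6
position: [0.5545, -0.1687, 0.2417]
ee_rot: [3.14, -0.001, -2.932]
contact_force: [-0.1, 0.4, -0.3]
gripper_width: 0.999
```

Run:
```python
from h import *
im,d=snap('scene','s1'); ob=ctrl.get_obs();print(ob['position'],ob['ee_rot'],ob['joint_pos'])
b=im[110:330,150:370,::-1]; im2,_=snap('top','t1'); c=im2[110:240,270:420,::-1]
z=lambda a:cv2.resize(cv2.convertScaleAbs(a,alpha=1.3),(398,398),interpolation=3)
cv2.imwrite('pics/s1c.png',np.hstack([z(b),z(c[:, :130])]))
```

```text
[ 0.55441641 -0.16818623  0.24200534] [ 3.14075189e+00 -8.50152929e-04 -2.93146032e+00] [-4.20792346e-01  3.95970409e-01 -9.37970914e-04  1.17507039e+00
  1.77403818e-04 -6.30924431e-01]
```

View pics/s1c.png

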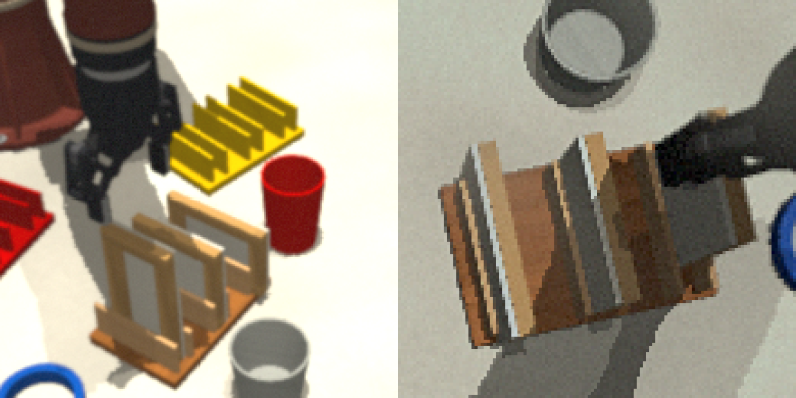

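The crops show the open fingers straddling the tall panel's top edge. The tips are about 23 px, or 57 mm, above it, as expected. Next I descend and grip.

Emit:
{"api": "play_rows", "payload": {
  "rows": [
    [[-0.05,-0.15,1.0],[0,0,0]],
    [[0,0,1.0],[0,0,0]],
    [[0,0,1.0],[0,0,0]],
    [[0,0,1.0],[0,0,0]],
    [[0,0,1.0],[0,0,0]],
    [[0,0,0.8],[0,0,0]],
    [[0,0,0.7],[0,0,0]],
    [[0,0,0.6],[0,0,0]],
    [[0,0,0],[0,0,0]],
    [[0,0,0],[0,0,0]]
  ]
}}

```text
clock: 3.53
position: [0.5557, -0.1703, 0.1711]
ee_rot: [3.141, -0.0, -2.932]
contact_force: [-0.1, -0.7, 0.8]
gripper_width: 0.999
```

Emit:
{"api": "play_rows", "payload": {
  "rows": [
    [[0,0,0],[0,0,0]],
    [[0,0,0],[0,0,0]],
    [[0,0,0],[0,0,0]],
    [[0,0,0],[0,0,0]],
    [[0,0,0],[0,0,0]],
    [[0,0,0],[0,0,0]],
    [[0,0,0],[0,0,0]],
    [[0,0,0],[0,0,0]],
    [[0,0,0],[0,0,0]],
    [[0,0,0],[0,0,0]]
  ],
  "claw": 1.0,
  "newtons": 50
}}

```text
clock: 4.37
position: [0.556, -0.1703, 0.1716]
ee_rot: [-3.141, 0.001, -2.932]
contact_force: [0.3, 0.2, 4.0]
gripper_width: 0.2
```

Emit:
{"api": "play_rows", "payload": {
  "rows": [
    [[0,0,-0.5],[0,0,0]],
    [[0,0,-1.0],[0,0,0]],
    [[0,0,-1.5],[0,0,0]],
    [[0,0,-1.8],[0,0,0]],
    [[0,0,-2.0],[0,0,0]],
    [[0,0,-2.0],[0,0,0]],
    [[0,0,-2.0],[0,0,0]],
    [[0,0,-2.0],[0,0,0]],
    [[0,0,-2.0],[0,0,0]],
    [[0,0,-2.0],[0,0,0]],
    [[0,0,-1.4],[0,0,0]],
    [[0,0,-0.8],[0,0,0]]
  ]
}}

```text
clock: 5.37
position: [0.5561, -0.1704, 0.3638]
ee_rot: [-3.14, 0.002, -2.932]
contact_force: [0.1, 0.0, -0.5]
gripper_width: 0.201
```

Emit:
{"api": "play_rows", "payload": {
  "rows": [
    [[0,0,0],[0,0,0]],
    [[0,0,0],[-2,0,0]],
    [[0,0,0],[-4,0,0]],
    [[0,0,0],[-5,0,0]],
    [[0,0,0],[-5,0,0]],
    [[0,0,0],[-5,0,0]],
    [[0,0,0],[-5,0,0]],
    [[0,0,0],[-5,0,0]],
    [[0,0,0],[-5,0,0]],
    [[0,0,0],[-4,0,0]],
    [[0,0,0],[-3,0,0]],
    [[0,0,0],[-2,0,0]]
  ]
}}

```text
clock: 6.37
position: [0.5378, -0.1524, 0.3325]
ee_rot: [2.378, 0.021, -2.952]
contact_force: [0.5, 0.2, -0.7]
gripper_width: 0.206
```

Run:
```python
from h import *
from scipy.spatial.transform import Rotation as R
im,d=snap('scene','s2'); im2,_=snap('top','t2'); ob=ctrl.get_obs();print(ob)
print(R.from_euler('xyz',ob['ee_rot']).as_matrix().round(3))
z=lambda a:cv2.resize(cv2.convertScaleAbs(a,alpha=1.3),(398,398),interpolation=3)
cv2.imwrite('pics/s2c.png',np.hstack([z(im[70:330,110:370,::-1]),z(im2[60:290,220:450,::-1])]))
```

```text
{'clock': 6.4667, 'joint_pos': array([-0.67408517,  0.7729416 ,  0.60294742,  2.02018398,  0.47721172,
       -1.0271362 ]), 'joint_vel': array([ 0.01922194, -0.0351135 ,  0.05503336,  0.01152196, -0.01617903,
        0.02593873]), 'joint_torque': array([ -0.7589178 , -78.22674751,  27.85280228,   6.315009  ,
         2.03787357,  -0.34416681]), 'position': array([ 0.53769083, -0.15225712,  0.33301347]), 'ee_rot': array([ 2.37952711,  0.01977074, -2.95181588]), 'contact_force': array([-0.30493847,  0.66362363, -1.42896864]), 'ft_torque': array([-0.89645671, -0.13935878, -0.02332721]), 'gripper_width': 0.20453371402786338}
[[-0.982 -0.15  -0.116]
 [-0.189  0.708  0.681]
 [-0.02   0.69  -0.723]]
```

View pics/s2c.png

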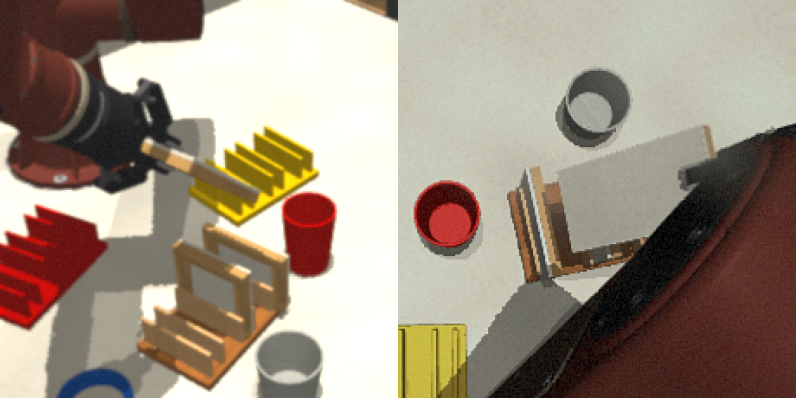

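The panel is out, with its white front up and the neighbouring panels standing. But joint 4 is at its limit, so the tilt drifted and the top edge is about 1° off level. I'll shift towards +y, where the wrist has more room, and correct there.

Emit:
{"api": "play_rows", "payload": {
  "rows": [
    [[-0.2,0.7,0.7],[0,0,0]],
    [[-0.4,1.4,1.4],[0,0,0]],
    [[-0.4,1.4,1.4],[0,0,0]],
    [[-0.4,1.4,1.4],[0,0,0]],
    [[-0.4,1.4,1.4],[0,0,0]],
    [[-0.4,1.4,1.4],[0,0,0]],
    [[-0.4,1.4,1.4],[0,0,0]],
    [[-0.4,1.4,1.4],[0,0,0]],
    [[-0.3,0.9,0.9],[0,0,0]],
    [[0,0,0],[0,0,0]],
    [[0,0,0],[0,0,0]]
  ]
}}

```text
clock: 7.38
position: [0.5404, 0.0128, 0.332]
ee_rot: [2.385, 0.024, -2.949]
contact_force: [0.1, 0.1, -1.7]
gripper_width: 0.198
```

```bash
cat > st.py <<'E'
from h import *
from scipy.spatial.transform import Rotation as R
ob=ctrl.get_obs();M=R.from_euler('xyz',ob['ee_rot'])
print(ob['clock'],ob['position'],ob['joint_pos'].round(3),ob['gripper_width'],abs(ob['joint_vel']).max());print(M.as_matrix().round(3))
x=M.as_matrix()[:,0]; yaw=np.arctan2(x[1],x[0])
G=R.from_euler('xyz',[np.pi,0,yaw])*R.from_rotvec([-np.pi/4,0,0])
print('turn',np.degrees((M.inv()*G).as_rotvec()).round(2))
E
python3 st.py
```

```text
7.3833 [0.5404352  0.01282829 0.33197324] [-0.453  0.576  0.264  1.761  0.593 -0.811] 0.1978992114805724 0.02754842130115972
[[-0.981 -0.155 -0.114]
 [-0.191  0.71   0.677]
 [-0.024  0.687 -0.727]]
turn [-1.63  0.98  0.95]
```

Emit:
{"api": "play_rows", "payload": {
  "rows": [
    [[0,-0.4,0.4],[-0.8,0.5,0.5]],
    [[0,-0.4,0.4],[-0.8,0.5,0.5]],
    [[0,0,0],[0,0,0]],
    [[0,0,0],[0,0,0]],
    [[0,0,0],[0,0,0]],
    [[0,0,0],[0,0,0]]
  ]
}}

```text
clock: 7.88
position: [0.5408, 0.0118, 0.3199]
ee_rot: [2.355, -0.002, -2.952]
contact_force: [-0.1, -0.3, -0.7]
gripper_width: 0.2
```

```bash
cat >> st.py <<'E'
im,d=snap('scene','s3'); im2,d2=snap('top','t3')
cv2.imwrite('pics/s3c.png',np.hstack([cv2.resize(im[:,:,::-1],(400,300)),cv2.resize(im2[:,:,::-1],(400,300))]))
M=M.as_matrix(); p=ob['position']
vv,uu=np.mgrid[0:420,0:560]; P=pt('top',np.c_[uu.ravel(),vv.ravel()],d2)
L=(P-p)@M   # tool coords
m=(abs(L[:,0])<.045)&(L[:,2]>.03)&(L[:,2]<.16)&(abs(L[:,1]-.009)<.015)&(d2.ravel()>0)
q=P[m];c=np.median(q,0);
for _ in range(3):
    n=np.linalg.svd(q-q.mean(0),full_matrices=False)[2][2]; n*=np.sign(n[2]); r=(q-q.mean(0))@n; q=q[abs(r)<.004]
print(len(q),'normal',n.round(3),'slope',np.degrees(np.arccos(n[2])))
print('tool extents',np.percentile(L[m],[1,99],axis=0).round(3),'panel min z',q[:,2].min())
h=np.cross([0,0,1],n); print('horiz dir az',np.degrees(np.arctan2(h[1],h[0])),'tool x az',np.degrees(np.arctan2(M[1,0],M[0,0])))
# other panels' tops
for lo,hi in((.125,.142),(.105,.12)):
    k=(P[:,2]>lo)&(P[:,2]<hi)&(P[:,0]>.4)&(P[:,0]<.65)&(P[:,1]>-.2)&(P[:,1]<.02);print(lo,k.sum(),P[k].mean(0).round(3))
E
python3 st.py
```

```text
7.8833 [0.54075651 0.01181196 0.31993769] [-0.457  0.611  0.271  1.775  0.599 -0.818] 0.20007428579837186 0.008237555486063735
[[-0.982 -0.132 -0.135]
 [-0.189  0.694  0.695]
 [ 0.002  0.708 -0.706]]
turn [ 0.07 -0.08 -0.08]
2565 normal [-0.133  0.69   0.712] slope 44.60960008532618
tool extents [[-0.044  0.001  0.031]
 [ 0.045  0.011  0.154]] panel min z 0.21423994507461774
horiz dir az -169.06917675072987 tool x az -169.12762112319533
0.125 476 [ 0.527 -0.101  0.134]
0.105 377 [ 0.497 -0.047  0.114]
```

View pics/s3c.png

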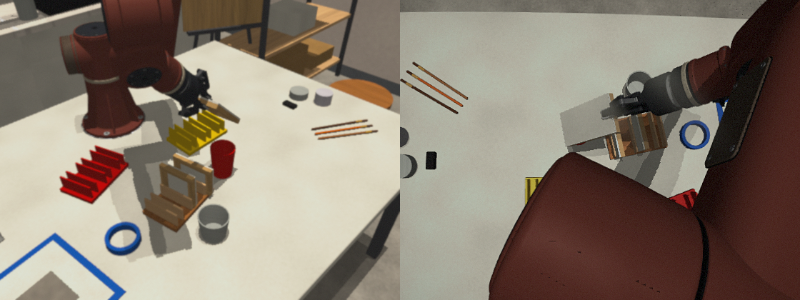

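```bash
python3 -c "
from h import *
print(ctrl.close_job())"
```

```text
the job is handed in; nothing more can be done
None
```

The tall panel was drawn straight up out of the rack, tipped back in the air, and handed in still held in the gripper, at about 7.9 s of the 29 s allowed.

**Last checks, before handing in:**
- **Slope:** the white front faces slantingly up, measured at 44.6° from the depth image. The top edge is level to about 0.1°, taken from the tool pose and consistent with the depth image.
- **Height and hold:** the lowest edge is about 20 cm above the table. The gripper is closed on the panel's 18 mm thickness, the arm is at rest, and nothing else is touched.
- **Surroundings:** the other two panels stand upright in their slots, and the tape, cup and tin look unmoved in the pictures.

**One thing went wrong on the way:** during the first tip, joint 4 reached its limit. It read 2.0202 against the stated 2.02, so it may count as just past its range. The tool drifted a few centimetres and the top edge was about 1° off level. I moved the panel about 17 cm towards +y, over the rack, and corrected it there; joint 4 finished at 1.78.

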